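# Extend the telescoping wash-up brush on the drying rack

## Task

A washed paper cup is drying upside down on the rack, right against the trigger of the telescoping brush, so there is no room for a finger: lift the cup off and stand it, still mouth down, on the open table clear of the rack. Then squeeze the orange trigger on the brush handle, pull the handle up past the first stop to the second stop, so that the brush is at full length, and lift it up out of its hole until the bristles are clear above the rack; finish holding it there in the gripper, upright and still. Leave the jars and ink cups around the rack where they are.

Things in the scene. Friction and masses are not known exactly. Their poses are not given: they have to be found in the camera images.
- rack: white steel drying rack, fixed, 112 (its x) x 270 (its y) x 85 mm high; origin at table level under the middle of its top plate, z up. Plate 8 mm thick, top face 85 mm up. The telescoping brush hangs in a round 34 mm hole at (0, +78) mm; two flat brushes are fixed at (-24, -98) and (+26, -98) mm, bristles up, to 187 mm above the table; the cup stands between, near (0, +6) mm.
- brush: lower part of the telescoping brush (in all about 0.32 kg, loose, bristles down in the rack's hole, free to turn): 22 mm aluminium tube, 44 mm black collar resting on the plate, brass ferrule, round bristles, 26 mm at most. Origin on the axis at the collar's underside, z along the axis to the handle. Bristle tip 66 mm below the origin: the brush must rise some 70 mm to leave the hole.
- handle_grip (a point): middle of the black handle's grip, on the axis at mid-trigger height, 165 mm above the table at the start; moves with the handle. Handle 28 x 28 mm with flat sides, from 28 mm below to 28 mm above this point; x, y square to its sides, z up. Trigger on the -y side: gripping along y (trigger and ribbed opposite side) squeezes it, gripping along x does not.
- trigger_face (a point): middle of the outer face of the orange trigger, 20 mm from the axis on the handle's -y side; trigger 16 mm wide, 36 mm tall, standing 6 mm proud of the handle. Over trigger and handle the width is 34 mm released, 28 mm pressed. The cup's wall is some 16 mm from it at the start.
- brush_tip (a point): tip of the bristles, on the axis, 19 mm above the table while the brush hangs in the rack.
- extension (a joint): how far the handle is pulled out, m: 0 pushed together, 0.033 first stop, 0.066 second stop (the end, a hard shoulder). A spring pin locks it at each of these with the trigger released, and lifting then lifts the whole brush; with the trigger held in it slides freely, the lower part staying down by its weight. Inner tube: one orange band shows at the first stop, a double one too at the second.
- trigger (a joint): trigger travel, m: 0 released, 0.006 squeezed flush; the pin is free above about 0.004. Needs about 3 N to start and 9 N at the end; springs back when let go.
- cup_mid (a point): middle of the washed grey paper cup standing upside down: 110 mm tall, 93 mm across at the rim (below), tapering to 62 mm at its top, 66 mm across 15 mm below the top; 40 g, rigid; z up. This point is 140 mm above the table at the start, 55 mm when it stands on the table. Grip it near the top across the rack's x, where the fingers have room.
- yellow_jar: small ink jar with yellow band and black lid, 55 mm across and tall; origin at its underside. Leave alone.
- black_jar: small black ink jar with pale label, 55 mm across and tall; origin at its underside. Leave alone.
- ink_cup_05: grey-blue ink cup at the left, 92 mm across, 132 mm tall; origin at its underside. Leave alone.
- ink_cup_62: green ink cup at the right, up to 120 mm across, 139 mm tall; origin at its underside. Leave alone.
- cup: the same washed cup; origin at the middle of its rim, on the surface it stands on.
There are look-alikes about, which are no part of the job. There is more than one size of the brush; the one meant has the size given above.

How it is judged:
By the outcome, as a careful person would: the job done as asked, in the order asked, and still so for the second after the job is handed in, while the arm keeps its last pose, push and grip.
It also fails if it takes over 51 s, if anything falls off the work surface, if the arm or the gripper's body presses on something with over 40 N, if the wrist force passes 120 N, or if a joint passes its speed limit or range.

## Robot

A 6-joint arm with a two-finger parallel gripper is mounted at the origin on the work surface; the furniture and walls round the work are solid. World frame = base frame: x ahead of the robot, y to its left, z up, the work surface at z = 0. Lengths are in mm, angles in degrees, forces in N, time in s.
With the tool pointing down it reaches from about 350 to 850 mm from the base axis. Payload 8.1 kg.
Tool frame: the origin (TCP) lies at the very end of the fingers, on their centre line; the grasp point (between the pads) lies 19 mm behind it; z points along the fingers, y is the line along which they close (so a half turn about z gives the same grasp; the last joint's range is limited). The gripper opens to 85 mm and grips with 20 to 120 N. Pads are 22 mm wide; open, the fingers measure 114 mm over their backs; the gripper's body (76 mm by 85 mm) begins 54 mm behind the grasp point. The pads swing forward as they close: fully open they stand 13 mm farther back than shut.
Start: joints at [-79.951, 7.471, 85.268, -0, 87.261, -4.893], TCP at [154.732, -579.709, 206.392] pointing down, gripper open.
Joint ranges: [-169.43, 169.43], [-51.17, 129.36], [1.28, 143.12], [-76.62, 256.62], [0, 156.53], [-152.29, 152.29]. Speed limits (degrees/s): [136.94, 136.94, 159.86, 180, 180, 180].

## Interface

Orientations are given as [roll, pitch, yaw] about the fixed x, y, z axes, in that order (R = Rz(yaw) Ry(pitch) Rx(roll)).
In Python, from bench import sense, eyes, job, models gives the robot as it stands. The module is installed in compiled form; this text tells all that it offers.
- The arm moves only by the tool apply_moves, never from a script. Its argument "rows" is a list of rows, each a list of 6 numbers: the shift along the tool's x, y, z in mm, then the turn, a rotation vector about the tool's x, y, z in rad. In form: [[dx, dy, dz, rx, ry, rz], ...]. A call has exactly 5 rows; each row shifts and turns the commanded pose from where the row before left it, along the tool's axes as they then stand; what a row does not reach is not made up. A row lasts 1/8 s, in which the tool goes at most 62.5 mm and 10.7 degrees, less where a joint would pass 70% of its speed; a pose out of reach is approached as far as the arm can. A call is refused whole if a number of a shift passes 62.5 or a number of a turn 0.188, either way. A call with a gripper value outside its range is refused whole. "fingers" is the finger opening in mm, from 0 to 85.4, set as the call begins (left out, the last holds). The fingers move at their own pace and stop on an object; "grip_force" is the grip in N (left out, the last holds). Time passes only in rows, so rows that do not move let the fingers close, or fill a call up. It gives the time, the measured TCP pose, the force, the opening and the grip force at its end, in the units of the state.
- sense(): the state, without advancing time (a new reading comes with each control period).
- eyes.snapshot(name): name is "side" or "top" or "wrist"; returns (picture, depth): 384x512x3 uint8, red, green, blue; 384x512 float32, mm along the optical axis (not along the pixel's ray), 0 where there is no reading.
- eyes.get_calibration(name): a dict with "intrinsics" (3x3 intrinsics, pixels), "D" ([k1, k2, p1, p2, k3] as OpenCV has them; the pictures are not rectified), "R" (3x3) and "t" (3): a world point X has camera coordinates R X + t; the wrist camera has in their place "mount" (4x4, takes a point from camera to tool coordinates, whose origin is the TCP and whose axes are the flange's). Camera axes: x right, y down, z forward; pixel columns grow to the right and rows downward; lengths in mm; the calibration is good to about 2 mm. A picture is of the moment at which its call begins: read the wrist's pose just before it. get_calibration takes no time and is no camera call.
- job.hand_in(): hands the job in; it is judged then, once.
Trained networks look in the newest picture that a camera, given by its name, has taken for a name from the list of things; names that differ only in an ending like _2 or _b are one class to them, and where a whole thing is asked for, a point or a joint stands for the part that bears it (a point fixed in the world has none). Each returns a list of dicts, best first, with "confidence" (0 to 1); they miss things now and then, are a little off and sometimes report something else, mostly with a low value. They report only what shows in the picture. A call takes as long as a camera call. They do not tell look-alikes from the thing itself.
- models.boxes_of(name, camera): "xyz" ([x, y, z] in mm, in world coordinates, good to about 4 mm: the middle of the surface that is visible of it).
- models.cut_out(name, camera): "pixels" (384x512 bool, what is visible of it).
- models.place_of(name, camera): "xyz" ([x, y, z] in mm, in world coordinates, good to about 4 mm: a listed point, or the origin of a listed thing).
The state is a dict: "time": time; "joint_pos": joint angles; "qd": joint speeds; "joint_efforts": joint torques, N m; "tool_pos": TCP position; "tcp_rot": TCP orientation; "ft_force": force on the tool from outside, world axes, zero at the start; "wrist_torque": the same for the moment, N m; "finger_gap": finger opening in mm; "grip_force": force on a finger pad.
Only numpy, scipy, OpenCV 4.12 (cv2) and the standard library are available. Lean on these libraries where they do the work, as an engineer would, in place of code of your own. Each camera call takes 0.05 s, during which the arm holds its last target. There are 200 camera calls.

## Working session

There is one attempt and no reset: what is moved stays moved. The work goes in short steps, Python scripts to look and compute and a tool call to move; the robot and the scene stay as the last step left them, time stands still between calls to the robot, and variables do not carry over. Pictures are saved under pics/ and viewed, at most 10 in all, crops included, and the job is handed in when it is done.

Besides the shell and the picture viewer there is one more tool, called after ">>>" as name(argument=value, ...), one argument or row to a line, values as JSON. apply_moves: Moves the arm, as the interface text tells. Its arguments: {"type":"object","properties":{"rows":{"type":"array"},"fingers":{"type":"number"},"grip_force":{"type":"number"}},"required":["rows"]}

```bash
mkdir -p pics; python3 - <<'E'
from bench import sense, eyes, job, models
import cv2, numpy as np
s=sense(); print(s)
ims=[]
for c in ["side","top"]:
    p,d=eyes.snapshot(c); np.savez(f"{c}.npz",p=p,d=d)
    cv2.imwrite(f"pics/{c}0.png",p[:,:,::-1])
    for n in ["rack","cup_mid","handle_grip","trigger_face","yellow_jar","black_jar","ink_cup_05","ink_cup_62"]:
        print(c,n,[(np.round(r["xyz"]).tolist(),round(r["confidence"],2)) for r in models.place_of(n,c)][:4])
E
```

```text
{'time': 0.0, 'joint_pos': array([-7.99513581e+01,  7.51647577e+00,  8.53293906e+01,  3.14078987e-04,
        8.72616723e+01, -4.89362495e+00]), 'qd': array([ 0.02896772,  0.05287778, -0.06301545,  0.00345953,  0.01353965,
        0.04070764]), 'joint_efforts': array([-3.77013748e-04, -5.69403076e+01, -5.00545692e+01, -1.52376383e-04,
        1.53876253e-02, -1.81824544e-05]), 'tool_pos': array([ 154.62040881, -579.11493754,  205.32915447]), 'tcp_rot': array([-1.79892880e+02, -9.48624033e-03,  1.49422427e+01]), 'ft_force': array([3.07982783e-01, 3.59750366e-04, 5.21591123e-01]), 'wrist_torque': array([ 0.00351918, -0.0163172 ,  0.02133533]), 'grip_force': 0.0, 'finger_gap': 85.25078749893125}
side rack [([478.0, 14.0, -0.0], 0.58)]
side cup_mid [([484.0, 25.0, 136.0], 0.95), ([484.0, 93.0, 165.0], 0.61)]
side handle_grip [([499.0, 217.0, 194.0], 0.82), ([487.0, 90.0, 84.0], 0.69), ([485.0, 95.0, 165.0], 0.66)]
side trigger_face [([512.0, 242.0, 196.0], 0.58)]
side yellow_jar [([336.0, -251.0, 1.0], 0.79)]
side black_jar [([344.0, 237.0, -0.0], 0.63)]
side ink_cup_05 [([365.0, -364.0, 2.0], 0.85), ([376.0, 341.0, 2.0], 0.57), ([344.0, 237.0, 2.0], 0.24)]
side ink_cup_62 [([365.0, -364.0, 2.0], 0.85), ([376.0, 341.0, 2.0], 0.57), ([344.0, 237.0, 2.0], 0.24)]
top rack [([478.0, 14.0, 2.0], 0.61)]
top cup_mid [([483.0, 20.0, 139.0], 0.62)]
top handle_grip [([373.0, 342.0, -2.0], 0.68), ([492.0, 217.0, 197.0], 0.54), ([485.0, 88.0, 166.0], 0.45)]
top trigger_face [([483.0, 67.0, 166.0], 0.36)]
top yellow_jar [([332.0, -250.0, 0.0], 0.63)]
top black_jar [([345.0, 233.0, 1.0], 0.69), ([331.0, -247.0, 2.0], 0.48)]
top ink_cup_05 [([363.0, -365.0, 1.0], 0.84), ([375.0, 346.0, 0.0], 0.68)]
top ink_cup_62 [([363.0, -365.0, 1.0], 0.84), ([375.0, 346.0, 0.0], 0.68)]
```

View pics/side0.png

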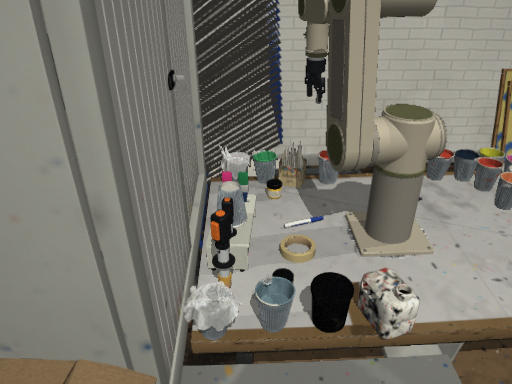

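View pics/top0.png

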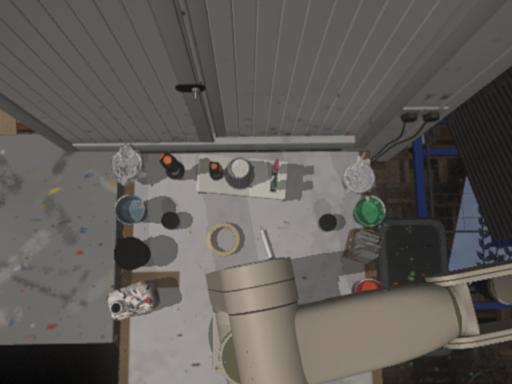

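```bash
cat > h.py <<'E'
import numpy as np, cv2
from bench import eyes
from scipy.spatial.transform import Rotation as Ro
def cloud(c,d,pose=None):
    k=eyes.get_calibration(c); v,u=np.mgrid[:384,:512]
    n=cv2.undistortPoints(np.stack([u,v],-1).reshape(-1,1,2).astype(float),np.array(k["intrinsics"]),np.array(k["D"])).reshape(384,512,2)
    P=np.dstack([n*d[...,None],d])
    if c=="wrist":
        M=np.array(k["mount"]); R=Ro.from_euler("xyz",pose[1],degrees=True).as_matrix()
        W=(P@M[:3,:3].T+M[:3,3])@R.T+pose[0]
    else: W=(P-np.array(k["t"]))@np.array(k["R"])
    W[d<=0]=np.nan
    return W
E
python3 - <<'E'
from h import *
for c in ["side","top"]:
    z=np.load(c+".npz"); W=cloud(c,z["d"].astype(float)); 
    k=eyes.get_calibration(c); print(c,"campos",-np.array(k["R"]).T@k["t"])
    def st(n,m):
        q=W[m]; print(n,len(q),np.round(np.percentile(q,[2,50,98],axis=0)).tolist() if len(q) else "")
    X,Y,Z=W[...,0],W[...,1],W[...,2]
    near=(abs(X-484)<80)
    st("plate",(abs(Z-85)<4)&near&(Y>-160)&(Y<180))
    m=(abs(Z-85)<4)&near&(Y>-160)&(Y<180)
    if m.sum(): print(cv2.minAreaRect(W[m][:,:2].astype(np.float32)))
    st("cuptop",(abs(Z-195)<4)&near&(abs(Y-20)<45))
    st("handletop",(Z>185)&(Z<200)&(abs(X-484)<35)&(abs(Y-91)<30))
    st("cupslice180",(abs(Z-180)<3)&near&(abs(Y-20)<45))
    st("handle",(Z>140)&(Z<190)&(abs(X-484)<35)&(abs(Y-91)<25))
    st("high behind",(Z>200))
E
```

```text
side campos [ 429.91740345 1025.73994582  758.78455882]
plate 731 [[408.0, -108.0, 82.0], [438.0, 89.0, 86.0], [539.0, 150.0, 89.0]]
((472.592041015625, 13.052581787109375), (274.120361328125, 116.18003845214844), 83.9398422241211)
cuptop 100 [[448.0, -9.0, 191.0], [479.0, 27.0, 195.0], [506.0, 53.0, 198.0]]
handletop 79 [[469.0, 83.0, 186.0], [482.0, 98.0, 193.0], [495.0, 105.0, 198.0]]
cupslice180 51 [[446.0, 20.0, 177.0], [476.0, 44.0, 180.0], [510.0, 53.0, 183.0]]
handle 110 [[468.0, 85.0, 146.0], [478.0, 103.0, 174.0], [496.0, 106.0, 189.0]]
high behind 98092 [[-1172.0, -2046.0, 214.0], [592.0, 528.0, 452.0], [778.0, 645.0, 710.0]]
top campos [ 1.97591456e+02 -1.13979349e+00  1.53386153e+03]
plate 1769 [[411.0, -119.0, 81.0], [460.0, -14.0, 85.0], [534.0, 142.0, 89.0]]
((471.7322082519531, 12.285621643066406), (269.3113708496094, 116.68193054199219), 83.91582489013672)
cuptop 61 [[446.0, -10.0, 191.0], [475.0, 21.0, 194.0], [505.0, 49.0, 198.0]]
handletop 95 [[469.0, 77.0, 187.0], [481.0, 89.0, 192.0], [494.0, 103.0, 198.0]]
cupslice180 154 [[446.0, -10.0, 178.0], [478.0, 20.0, 181.0], [502.0, 49.0, 183.0]]
handle 77 [[467.0, 70.0, 144.0], [473.0, 83.0, 179.0], [492.0, 103.0, 190.0]]
high behind 86249 [[31.0, -573.0, 231.0], [592.0, -57.0, 671.0], [702.0, 507.0, 844.0]]
```

Side: the target brush is at px (227,208), with the grey cup behind it at (231,192). Top: the brush is at (215,170) and the cup at (239,172).

Things that could be mistaken for the target:
- **Brush:** a bigger orange-trigger brush at side (218,228) / top (172,165). Its grip is at z≈195, not 165, so I'm not using it.
- **Cup:** the grey/white cups at top (127,162), (359,178) and (131,209). None of them is on the rack.

I'm choosing the brush and cup that are on the rack.

```bash
python3 - <<'E'
from h import *
a=np.load("side.npz")["p"][160:300,190:290]; b=np.load("top.npz")["p"][145:205,145:295]
a=cv2.resize(a,None,fx=4,fy=4,interpolation=3); b=cv2.resize(b,(400,160),interpolation=3)
o=np.zeros((560,800,3),np.uint8); o[:,:400]=a; o[:160,400:]=b
cv2.imwrite("pics/crop.png",o[:,:,::-1])
z=np.load("top.npz"); W=cloud("top",z["d"].astype(float)); p=z["p"].astype(int)
for (cx,cy) in [(330,-140),(340,-140),(345,-120),(340,-160),(320,-160),(330,-120)]:
    m=np.hypot(W[...,0]-cx,W[...,1]-cy)<60
    print(cx,cy,m.sum(),np.percentile(W[m][:,2],[50,95,100]).round(1),p[m].min(0),p[m].max(0))
# pen
m=(W[...,0]>250)&(W[...,0]<420)&(abs(W[...,1]+60)<120)&(W[...,2]>7)&(W[...,2]<60)
print(np.round(W[m].min(0)),np.round(W[m].max(0)))
i=W[243,265]; print("pen",i,W[230,262],W[256,270])
E
```

```text
330 -140 1121 [-0.3  5.4  9.2] [117 112 110] [154 149 146]
340 -140 1124 [-0.3  5.3  8.8] [117 112 110] [154 149 146]
345 -120 1124 [-0.3  5.6 86. ] [98 95 91] [166 163 153]
340 -160 1121 [-0.4  5.4  8.8] [117 112 110] [153 147 145]
320 -160 1119 [-0.4  5.3  8.8] [117 112 110] [153 147 145]
330 -120 1118 [-0.3  5.1 11.3] [116 112 110] [155 150 147]
[ 251. -178.    7.] [419.  60.  43.]
pen [273.02501159 -57.80048427  15.23856154] [313.75233902 -49.21448297  13.7261232 ] [232.61218401 -72.43851826  17.97205106]
```

View pics/crop.png

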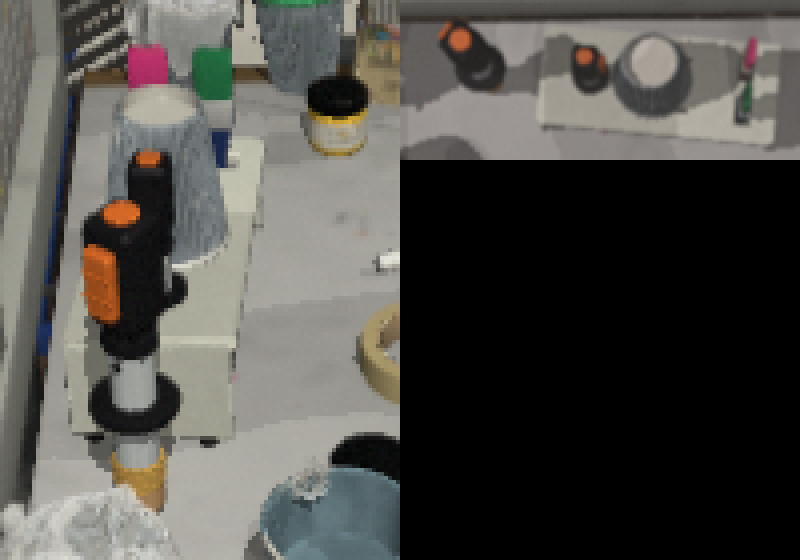

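The crop confirms the choice: the target brush stands in the rack plate (black collar, trigger towards the cup) and the grey cup is right beside it. The big brush stands outside the rack, to the left.

```bash
cat >> h.py <<'E'
def rows(p,yaw,tp,tyaw,n):
    p,tp=np.array(p,float),np.array(tp,float); d=(tp-p)/n; dy=(tyaw-yaw)/n; L=[]
    for k in range(n):
        R=Ro.from_euler("xyz",[180,0,yaw+k*dy],degrees=True)
        L.append([round(float(x),1) for x in R.inv().apply(d)]+[0,0,round(float(-np.radians(dy)),4)])
    for i in range(0,n,5): print(L[i:i+5])
E
python3 -c "
from h import *
rows([154.7,-579.7,206.4],15,[476,20,330],84,15)"
```

```text
[[31.0, -33.1, -8.2, 0, 0, -0.0803], [33.6, -30.5, -8.2, 0, 0, -0.0803], [35.9, -27.7, -8.2, 0, 0, -0.0803], [38.0, -24.7, -8.2, 0, 0, -0.0803], [39.9, -21.6, -8.2, 0, 0, -0.0803]]
[[41.5, -18.3, -8.2, 0, 0, -0.0803], [42.8, -14.9, -8.2, 0, 0, -0.0803], [43.9, -11.4, -8.2, 0, 0, -0.0803], [44.7, -7.9, -8.2, 0, 0, -0.0803], [45.2, -4.3, -8.2, 0, 0, -0.0803]]
[[45.4, -0.6, -8.2, 0, 0, -0.0803], [45.3, 3.0, -8.2, 0, 0, -0.0803], [44.9, 6.6, -8.2, 0, 0, -0.0803], [44.2, 10.2, -8.2, 0, 0, -0.0803], [43.2, 13.7, -8.2, 0, 0, -0.0803]]
```

>>> apply_moves(
  rows=[
    [31,-33.1,-8.2,0,0,-0.08],
    [33.6,-30.5,-8.2,0,0,-0.08],
    [35.9,-27.7,-8.2,0,0,-0.08],
    [38,-24.7,-8.2,0,0,-0.08],
    [40,-21.6,-8.2,0,0,-0.08],
  ],
  fingers=85,
)

```text
time: 1.52
tool_pos: [262.7, -378.6, 247.8]
tcp_rot: [180.0, -0.0, 38.0]
ft_force: [0.6, -0.2, 1.4]
finger_gap: 84.9
grip_force: 0.0
```

>>> apply_moves(
  rows=[
    [41.5,-18.3,-8.2,0,0,-0.08],
    [42.8,-15,-8.2,0,0,-0.08],
    [44,-11.4,-8.2,0,0,-0.08],
    [44.7,-8,-8.2,0,0,-0.08],
    [45.2,-4.3,-8.2,0,0,-0.08],
  ],
)

```text
time: 2.15
tool_pos: [370.3, -178.8, 288.9]
tcp_rot: [179.9, 0.0, 60.9]
ft_force: [0.8, -0.4, -0.0]
finger_gap: 85.2
grip_force: 0.0
```

>>> apply_moves(
  rows=[
    [45.4,-0.6,-8.2,0,0,-0.08],
    [45.3,3,-8.2,0,0,-0.08],
    [45,6.6,-8.2,0,0,-0.08],
    [44.2,10.2,-8.2,0,0,-0.08],
    [43.2,13.7,-8.2,0,0,-0.08],
  ],
)

```text
time: 2.78
tool_pos: [478.5, 21.0, 329.9]
tcp_rot: [180.0, 0.0, 83.9]
ft_force: [0.4, 0.1, 0.3]
finger_gap: 84.9
grip_force: 0.0
```

```bash
python3 - <<'E'
from h import *
from bench import sense, models
s=sense(); pose=(s["tool_pos"],s["tcp_rot"]); print(s["time"],pose)
p,d=eyes.snapshot("wrist"); cv2.imwrite("pics/w1.png",p[:,:,::-1])
W=cloud("wrist",d.astype(float),pose); X,Y,Z=np.moveaxis(W,-1,0)
for n in ["cup_mid","handle_grip","trigger_face"]:
    print(n,[(np.round(r["xyz"]).tolist(),round(r["confidence"],2)) for r in models.place_of(n,"wrist")][:3])
def rect(n,m):
    q=W[m]; print(n,len(q)); 
    if len(q)>5: print(cv2.minAreaRect(q[:,:2].astype(np.float32)),cv2.minEnclosingCircle(q[:,:2].astype(np.float32)),np.median(q[:,2]))
rect("cuptop",(abs(Z-195)<6)&(np.hypot(X-476,Y-20)<45))
rect("handletop",(abs(Z-193)<6)&(np.hypot(X-482,Y-90)<24))
rect("plate",(abs(Z-85)<4)&(abs(X-475)<80)&(abs(Y-12)<150))
E
```

```text
2.775 (array([478.53489021,  20.95058412, 329.92310248]), array([1.79957573e+02, 3.49484032e-03, 8.38583684e+01]))
cup_mid []
handle_grip [([483.0, 88.0, 164.0], 0.91)]
trigger_face [([484.0, 70.0, 164.0], 0.53)]
cuptop 713
((478.922119140625, 20.730064392089844), (60.978492736816406, 61.69077682495117), 15.771528244018555) ((478.9037780761719, 20.186681747436523), 31.648664474487305) 193.96399651423243
handletop 958
((483.97747802734375, 89.55606079101562), (26.732969284057617, 27.154211044311523), 83.85778045654297) ((484.0212097167969, 89.82492065429688), 17.39852523803711) 192.59881454829187
plate 11719
((473.91815185546875, 11.91827392578125), (269.6160888671875, 116.09410858154297), 83.91302490234375) ((475.7237243652344, 12.136846542358398), 145.20655822753906) 84.93396187095206
```

View pics/w1.png

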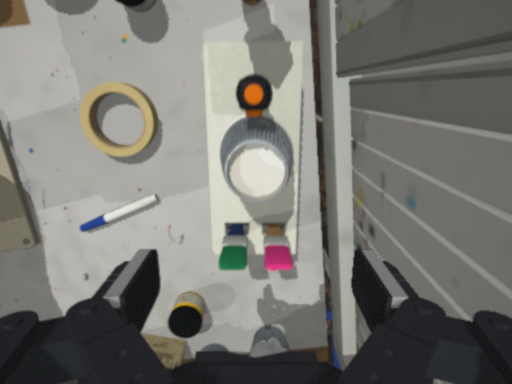

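Wrist view: cup top at px (257,168), with the brush handle (254,92) and its trigger (255,112) facing the cup. The flat brushes are at (232,255) and (278,257), and the fingers are clear along rack x. Descending.

>>> apply_moves(
  rows=[
    [0,0,45,0,0,0],
    [0,0,45,0,0,0],
    [0,0,40,0,0,0],
    [0,0,30,0,0,0],
    [0,0,15,0,0,0],
  ],
)

```text
time: 3.6
tool_pos: [476.5, 18.4, 152.4]
tcp_rot: [-179.8, 0.0, 83.6]
ft_force: [0.3, 0.2, -0.2]
finger_gap: 84.7
grip_force: 0.0
```

>>> apply_moves(
  rows=[
    [0,0,0,0,0,0],
    [0,0,0,0,0,0],
    [0,0,0,0,0,0],
    [0,0,0,0,0,0],
    [0,0,0,0,0,0],
  ],
  fingers=50,
  grip_force=30,
)

```text
time: 4.22
tool_pos: [478.9, 19.3, 155.6]
tcp_rot: [179.9, 0.0, 83.7]
ft_force: [1.3, -1.2, 6.0]
finger_gap: 59.9
grip_force: 32.9
```

```bash
python3 - <<'E'
from h import *
from bench import sense
s=sense(); print(s["finger_gap"],s["grip_force"],s["ft_force"])
p,d=eyes.snapshot("wrist"); q,_=eyes.snapshot("side")
o=np.zeros((560,800,3),np.uint8); o[:300,:400]=cv2.resize(p,(400,300)); o[:560,400:]=cv2.resize(q[130:270,190:290],(400,560),interpolation=3)
cv2.imwrite("pics/g1.png",o[:,:,::-1])
E
```

```text
59.942841790924454 32.89719362044707 [ 1.34071466 -1.17578978  5.97820229]
```

View pics/g1.png

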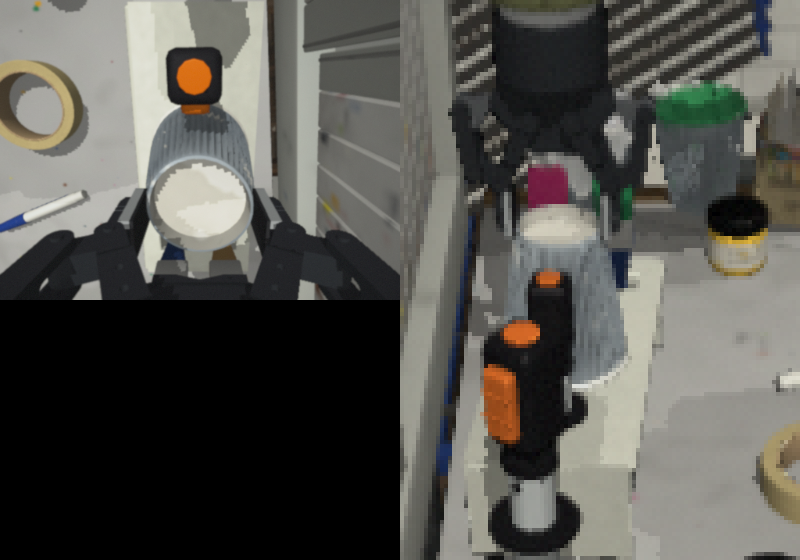

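The fingers straddle the cup near its top, but a bit high. I'll open and regrip about 12 mm lower.

>>> apply_moves(
  rows=[
    [0,0,0,0,0,0],
    [0,0,0,0,0,0],
    [0,0,4,0,0,0],
    [0,0,4,0,0,0],
    [0,0,4,0,0,0],
  ],
  fingers=85,
)

```text
time: 4.95
tool_pos: [477.7, 19.5, 141.8]
tcp_rot: [-180.0, 0.0, 83.7]
ft_force: [0.2, -0.4, 0.4]
finger_gap: 84.6
grip_force: 0.0
```

>>> apply_moves(
  rows=[
    [0,0,0,0,0,0],
    [0,0,0,0,0,0],
    [0,0,0,0,0,0],
    [0,0,0,0,0,0],
    [0,0,0,0,0,0],
  ],
  fingers=50,
)

```text
time: 5.58
tool_pos: [478.3, 19.3, 142.7]
tcp_rot: [180.0, 0.0, 83.7]
ft_force: [0.9, -2.0, 3.3]
finger_gap: 63.6
grip_force: 33.0
```

>>> apply_moves(
  rows=[
    [0,0,-10,0,0,0],
    [0,0,-25,0,0,0],
    [0,0,-35,0,0,0],
    [0,0,-35,0,0,0],
    [0,0,-25,0,0,0],
  ],
)

```text
time: 6.2
tool_pos: [478.2, 19.6, 274.6]
tcp_rot: [179.9, -0.0, 83.7]
ft_force: [1.2, 0.3, -0.7]
finger_gap: 64.2
grip_force: 32.6
```

```bash
python3 - <<'E'
from h import *
from bench import sense, models
s=sense(); print(s["tool_pos"],s["finger_gap"],s["grip_force"])
p,d=eyes.snapshot("side"); 
for n in ["cup_mid","handle_grip"]:
    print(n,[(np.round(r["xyz"]).tolist(),round(r["confidence"],2)) for r in models.place_of(n,"side")][:3])
p,d=eyes.snapshot("wrist"); W=cloud("wrist",d.astype(float),(s["tool_pos"],s["tcp_rot"]))
X,Y,Z=np.moveaxis(W,-1,0); m=(np.hypot(X-478,Y-20)<26)&(Z>250); print(np.median(W[m],0),W[m].std(0),m.sum())
rows([478.5,19.3,272.7],83.8,[340,-150,250],83.8,5)
E
```

```text
[478.18807243  19.62056615 274.62950129] 64.16609012665096 32.57366575067863
cup_mid [([483.0, 26.0, 268.0], 0.94)]
handle_grip [([497.0, 217.0, 194.0], 0.78), ([378.0, 345.0, 1.0], 0.7), ([487.0, 92.0, 165.0], 0.51)]
[478.04415763  28.48519032 316.04109839] [12.97899894 11.85401848 31.19763685] 16295
[[-36.7, -23.9, 4.5, 0, 0, -0.0], [-36.7, -23.9, 4.5, 0, 0, -0.0], [-36.7, -23.9, 4.5, 0, 0, -0.0], [-36.7, -23.9, 4.5, 0, 0, -0.0], [-36.7, -23.9, 4.5, 0, 0, -0.0]]
```

>>> apply_moves(
  rows=[
    [-30,-20,0,0,0,0],
    [-42,-27,0,0,0,0],
    [-44,-28,0,0,0,0],
    [-40,-26,0,0,0,0],
    [-27,-19,0,0,0,0],
  ],
)

```text
time: 7.02
tool_pos: [336.7, -150.0, 270.6]
tcp_rot: [-179.9, -0.1, 83.6]
ft_force: [0.2, -0.1, -1.2]
finger_gap: 64.0
grip_force: 32.6
```

>>> apply_moves(
  rows=[
    [0,0,30,0,0,0],
    [0,0,50,0,0,0],
    [0,0,50,0,0,0],
    [0,0,45,0,0,0],
    [0,0,20,0,0,0],
  ],
)

```text
time: 7.65
tool_pos: [335.5, -147.3, 72.7]
tcp_rot: [-179.6, -0.2, 83.7]
ft_force: [0.9, -0.4, 0.2]
finger_gap: 64.1
grip_force: 32.7
```

>>> apply_moves(
  rows=[
    [0,0,8,0,0,0],
    [0,0,5,0,0,0],
    [0,0,3,0,0,0],
    [0,0,2,0,0,0],
    [0,0,0,0,0,0],
  ],
)

```text
time: 8.28
tool_pos: [338.9, -149.4, 59.8]
tcp_rot: [180.0, 0.0, 83.7]
ft_force: [0.2, -0.2, -0.3]
finger_gap: 63.9
grip_force: 32.7
```

>>> apply_moves(
  rows=[
    [0,0,1,0,0,0],
    [0,0,1,0,0,0],
    [0,0,0.5,0,0,0],
    [0,0,0,0,0,0],
    [0,0,0,0,0,0],
  ],
)

```text
time: 8.9
tool_pos: [338.8, -149.5, 57.6]
tcp_rot: [180.0, 0.0, 83.7]
ft_force: [-2.5, 0.3, 6.4]
finger_gap: 64.1
grip_force: 33.8
```

>>> apply_moves(
  rows=[
    [0,0,0,0,0,0],
    [0,0,0,0,0,0],
    [0,0,0,0,0,0],
    [0,0,-10,0,0,0],
    [0,0,-30,0,0,0],
  ],
  fingers=85,
)

```text
time: 9.52
tool_pos: [337.4, -148.5, 96.4]
tcp_rot: [-179.8, -0.1, 83.7]
ft_force: [1.2, -0.2, 0.2]
finger_gap: 85.2
grip_force: 0.0
```

>>> apply_moves(
  rows=[
    [0,0,-45,0,0,0],
    [0,0,-55,0,0,0],
    [0,0,-55,0,0,0],
    [0,0,-40,0,0,0],
    [0,0,-20,0,0,0],
  ],
)

```text
time: 10.15
tool_pos: [339.2, -149.6, 315.6]
tcp_rot: [179.8, 0.1, 83.7]
ft_force: [-0.2, -0.0, -0.0]
finger_gap: 85.1
grip_force: 0.0
```

```bash
python3 - <<'E'
from h import *
from bench import sense, models
s=sense(); print(s["time"],s["tool_pos"],s["tcp_rot"],s["joint_pos"])
p,d=eyes.snapshot("top"); W=cloud("top",d.astype(float)); X,Y,Z=np.moveaxis(W,-1,0)
print([(np.round(r["xyz"]).tolist(),round(r["confidence"],2)) for r in models.place_of("cup","top")][:3])
p,d=eyes.snapshot("wrist"); W=cloud("wrist",d.astype(float),(s["tool_pos"],s["tcp_rot"])); X,Y,Z=np.moveaxis(W,-1,0)
m=(abs(Z-110)<6)&(np.hypot(X-339,Y+150)<60); print("cuptop",m.sum(),np.median(W[m],0) if m.any() else "")
rows([339,-149.5,312.5],83.8,[484,89.5,290],174,10)
E
```

```text
10.15 [ 339.18679351 -149.59720063  315.57734835] [1.79766489e+02 1.09190065e-01 8.37000893e+01] [-3.17401865e+01 -3.04616720e+01  1.06989655e+02  1.75423540e-03
  1.03214244e+02 -2.54400934e+01]
[([486.0, 86.0, 162.0], 0.56)]
cuptop 485 [ 338.48837414 -146.78799693  109.23001899]
[[25.3, 11.8, 2.3, 0, 0, -0.1574], [23.2, 15.7, 2.3, 0, 0, -0.1574], [20.4, 19.1, 2.3, 0, 0, -0.1574], [17.2, 22.1, 2.3, 0, 0, -0.1574], [13.5, 24.5, 2.3, 0, 0, -0.1574]]
[[9.5, 26.3, 2.3, 0, 0, -0.1574], [5.3, 27.5, 2.3, 0, 0, -0.1574], [0.9, 27.9, 2.3, 0, 0, -0.1574], [-3.5, 27.7, 2.3, 0, 0, -0.1574], [-7.8, 26.8, 2.3, 0, 0, -0.1574]]
```

The cup stands on the table, its top at z≈109. Now over the brush.

>>> apply_moves(
  rows=[
    [25.3,11.8,2.3,0,0,-0.157],
    [23.2,15.7,2.3,0,0,-0.157],
    [20.4,19.1,2.3,0,0,-0.157],
    [17.2,22.1,2.3,0,0,-0.157],
    [13.5,24.5,2.3,0,0,-0.157],
  ],
)

```text
time: 10.92
tool_pos: [411.1, -28.9, 298.6]
tcp_rot: [-179.9, -0.1, 129.0]
ft_force: [-0.4, -0.4, 1.0]
finger_gap: 85.1
grip_force: 0.0
```

>>> apply_moves(
  rows=[
    [9.5,26.3,2.3,0,0,-0.157],
    [5.3,27.5,2.3,0,0,-0.157],
    [1,28,2.3,0,0,-0.157],
    [-3.5,27.7,2.3,0,0,-0.157],
    [-7.8,26.8,2.3,0,0,-0.157],
  ],
)

```text
time: 11.55
tool_pos: [483.9, 90.2, 287.0]
tcp_rot: [-180.0, -0.2, 174.0]
ft_force: [-0.1, 0.0, 0.3]
finger_gap: 85.4
grip_force: 0.0
```

>>> apply_moves(
  rows=[
    [0,0,0,0,0,0],
    [0,0,0,0,0,0],
    [0,0,0,0,0,0],
    [0,0,0,0,0,0],
    [0,0,0,0,0,0],
  ],
)

```text
time: 12.18
tool_pos: [484.4, 89.0, 289.1]
tcp_rot: [180.0, 0.0, 173.6]
ft_force: [-1.0, -0.7, 1.2]
finger_gap: 84.8
grip_force: 0.0
```

```bash
python3 - <<'E'
from h import *
from bench import sense, models
s=sense(); pose=(s["tool_pos"],s["tcp_rot"]); print(s["time"],pose)
p,d=eyes.snapshot("wrist"); cv2.imwrite("pics/w2.png",p[:,:,::-1])
for n in ["handle_grip","trigger_face"]:
    print(n,[(np.round(r["xyz"],1).tolist(),round(r["confidence"],2)) for r in models.place_of(n,"wrist")][:3])
W=cloud("wrist",d.astype(float),pose); X,Y,Z=np.moveaxis(W,-1,0)
m=(abs(Z-193)<3)&(np.hypot(X-484,Y-89.5)<28); print(m.sum(),cv2.minAreaRect(W[m][:,:2].astype(np.float32)),np.median(W[m],0))
hsv=cv2.cvtColor(p,cv2.COLOR_RGB2HSV); o=(hsv[...,0]>5)&(hsv[...,0]<20)&(hsv[...,1]>180)&(hsv[...,2]>80)&(np.hypot(X-484,Y-89)<45)&(Z<186)&(Z>100)
print("orange trig",o.sum(),W[o].min(0) if o.any() else "",W[o].max(0) if o.any() else "",np.median(W[o],0) if o.any() else "")
E
```

```text
12.175 (array([484.4063485 ,  89.03429678, 289.10043316]), array([1.79995401e+02, 2.40231064e-02, 1.73598759e+02]))
handle_grip [([478.7, 89.4, 162.2], 0.83), ([497.5, 216.2, 192.6], 0.62)]
trigger_face [([485.5, 68.8, 168.8], 0.62)]
903 ((483.4082336425781, 89.92525482177734), (26.077285766601562, 26.04682159423828), 83.75847625732422) [482.6167824   90.01878257 192.81035989]
orange trig 120 [474.39697398  70.92685005 151.98146099] [487.3686876   76.37112011 184.82462116] [477.58114324  73.74192831 182.05744157]
```

View pics/w2.png

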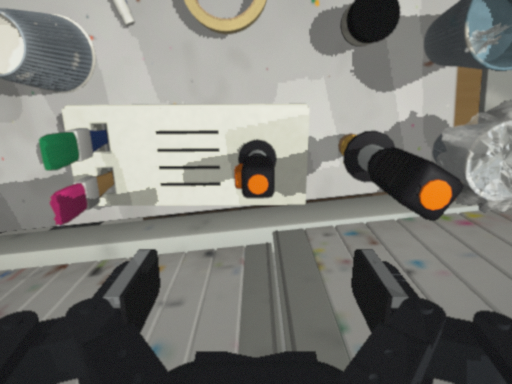

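Wrist view: the handle top (orange button) is at px (258,184) with the trigger on its left at (239,176), in the closing line. The big brush at (435,195) is well clear. Descending 146 mm.

>>> apply_moves(
  rows=[
    [0,0,25,0,0,0],
    [0,0,40,0,0,0],
    [0,0,40,0,0,0],
    [0,0,28,0,0,0],
    [0,0,13,0,0,0],
  ],
)

```text
time: 12.95
tool_pos: [483.3, 89.3, 141.0]
tcp_rot: [-180.0, -0.2, 173.6]
ft_force: [-0.8, 1.1, 0.9]
finger_gap: 85.3
grip_force: 0.0
```

>>> apply_moves(
  rows=[
    [0,0,0,0,0,0],
    [0,0,0,0,0,0],
    [0,0,0,0,0,0],
    [0,0,0,0,0,0],
    [0,0,0,0,0,0],
  ],
  fingers=44,
  grip_force=50,
)

```text
time: 13.58
tool_pos: [484.6, 89.4, 143.3]
tcp_rot: [180.0, 0.0, 173.6]
ft_force: [0.4, -0.6, 1.2]
finger_gap: 43.6
grip_force: 0.0
```

>>> apply_moves(
  rows=[
    [0,0,0,0,0,0],
    [0,0,0,0,0,0],
    [0,0,0,0,0,0],
    [0,0,0,0,0,0],
    [0,0,0,0,0,0],
  ],
  fingers=10,
)

```text
time: 14.2
tool_pos: [484.8, 89.6, 143.3]
tcp_rot: [180.0, 0.0, 173.7]
ft_force: [0.4, 2.8, 5.6]
finger_gap: 27.1
grip_force: 50.1
```

Trigger squeezed (27 mm). Pulling up.

>>> apply_moves(
  rows=[
    [0,0,-2,0,0,0],
    [0,0,-4,0,0,0],
    [0,0,-5,0,0,0],
    [0,0,-5,0,0,0],
    [0,0,-4,0,0,0],
  ],
)

```text
time: 14.82
tool_pos: [484.3, 89.2, 163.2]
tcp_rot: [-180.0, -0.0, 173.6]
ft_force: [-0.5, -0.2, -1.5]
finger_gap: 27.2
grip_force: 49.3
```

```bash
cat > look.py <<'E'
from h import *
from bench import sense, models
import sys
s=sense(); print(s["time"],s["tool_pos"],s["tcp_rot"],s["ft_force"],s["wrist_torque"],s["finger_gap"])
p,d=eyes.snapshot("side")
for n in ["brush","handle_grip","brush_tip","cup"]:
    print(n,[(np.round(r["xyz"],1).tolist(),round(r["confidence"],2)) for r in models.place_of(n,"side")][:4])
r0,r1,c0,c1=100,280,180,290
cv2.imwrite(sys.argv[1],cv2.resize(p[r0:r1,c0:c1],None,fx=3.3,fy=3.3,interpolation=3)[:,:,::-1])
E
python3 look.py pics/l1.png
```

```text
14.825 [484.32022382  89.1947579  163.20430824] [-1.79983146e+02 -1.30095310e-02  1.73645015e+02] [-0.4965745  -0.17233286 -1.50087326] [-0.23836369  0.16862102  0.02984045] 27.17898376626594
brush [([495.3, 214.3, 88.9], 0.71), ([485.5, 87.7, 86.3], 0.51)]
handle_grip [([499.0, 219.3, 193.3], 0.63), ([484.4, 91.3, 183.1], 0.53)]
brush_tip [([495.3, 217.7, 0.2], 0.94)]
cup [([339.9, -149.8, 1.2], 0.64)]
```

View pics/l1.png

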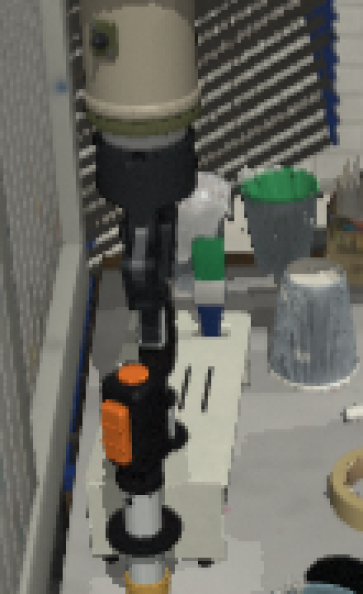

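The side crop shows the handle in the fingers at px (160,370), its collar still on the plate (network: brush z 86, grip z 183), and the cup on the table at (313,320). Extension is working, so I'll continue.

>>> apply_moves(
  rows=[
    [0,0,-6,0,0,0],
    [0,0,-10,0,0,0],
    [0,0,-10,0,0,0],
    [0,0,-8,0,0,0],
    [0,0,-4,0,0,0],
  ],
)

```text
time: 15.7
tool_pos: [484.7, 89.4, 201.8]
tcp_rot: [180.0, 0.0, 173.7]
ft_force: [-1.2, -0.5, -1.0]
finger_gap: 27.0
grip_force: 49.3
```

>>> apply_moves(
  rows=[
    [0,0,-3,0,0,0],
    [0,0,-3,0,0,0],
    [0,0,-3,0,0,0],
    [0,0,-2,0,0,0],
    [0,0,-2,0,0,0],
  ],
)

```text
time: 16.32
tool_pos: [484.1, 89.4, 213.6]
tcp_rot: [-180.0, -0.0, 173.7]
ft_force: [-0.3, -0.4, -3.6]
finger_gap: 26.9
grip_force: 49.8
```

```bash
python3 look.py pics/l2.png
```

```text
16.325 [484.14381586  89.41966537 213.60937806] [-1.79995665e+02 -4.79322843e-02  1.73657451e+02] [-0.25407949 -0.43407367 -3.56978146] [ 0.02711057 -0.03671101  0.01492532] 26.86731336173937
brush [([497.2, 212.6, 89.1], 0.68), ([484.8, 90.8, 86.5], 0.54)]
handle_grip [([495.9, 216.3, 191.9], 0.93), ([484.9, 96.9, 236.5], 0.54)]
brush_tip [([493.1, 216.7, 0.1], 0.84)]
cup [([342.1, -146.5, 0.2], 0.84)]
```

Force rose to the full weight (~3.5 N) after about 70 mm: the second stop is reached. Lifting out.

>>> apply_moves(
  rows=[
    [0,0,-6,0,0,0],
    [0,0,-12,0,0,0],
    [0,0,-14,0,0,0],
    [0,0,-14,0,0,0],
    [0,0,-12,0,0,0],
  ],
)

```text
time: 17.2
tool_pos: [484.8, 89.4, 273.4]
tcp_rot: [180.0, 0.1, 173.7]
ft_force: [-0.0, 0.6, -4.0]
finger_gap: 27.0
grip_force: 49.8
```

>>> apply_moves(
  rows=[
    [0,0,-12,0,0,0],
    [0,0,-12,0,0,0],
    [0,0,-10,0,0,0],
    [0,0,-6,0,0,0],
    [0,0,-3,0,0,0],
  ],
)

```text
time: 17.82
tool_pos: [484.5, 89.4, 315.2]
tcp_rot: [180.0, 0.0, 173.7]
ft_force: [0.7, 0.6, -3.6]
finger_gap: 26.8
grip_force: 49.8
```

>>> apply_moves(
  rows=[
    [0,0,0,0,0,0],
    [0,0,0,0,0,0],
    [0,0,0,0,0,0],
    [0,0,0,0,0,0],
    [0,0,0,0,0,0],
  ],
)

```text
time: 18.45
tool_pos: [484.4, 89.4, 314.8]
tcp_rot: [180.0, -0.0, 173.7]
ft_force: [-0.0, -0.8, -4.1]
finger_gap: 27.1
grip_force: 49.8
```

```bash
python3 look.py pics/l3.png
```

```text
18.45 [484.40047715  89.39543072 314.83961393] [ 1.79999848e+02 -5.17667718e-03  1.73652940e+02] [-0.02731251 -0.77959893 -4.12053747] [0.00957519 0.02772853 0.05539123] 27.099367684907648
brush [([484.2, 93.3, 192.8], 0.95), ([492.4, 216.9, 88.9], 0.66)]
handle_grip [([482.2, 93.0, 338.1], 0.81), ([493.3, 216.2, 192.5], 0.72)]
brush_tip [([494.4, 216.6, -0.8], 0.88), ([482.6, 96.2, 121.7], 0.68), ([485.1, 91.1, 190.3], 0.48)]
cup [([340.9, -150.7, -2.7], 0.84)]
```

View pics/l3.png

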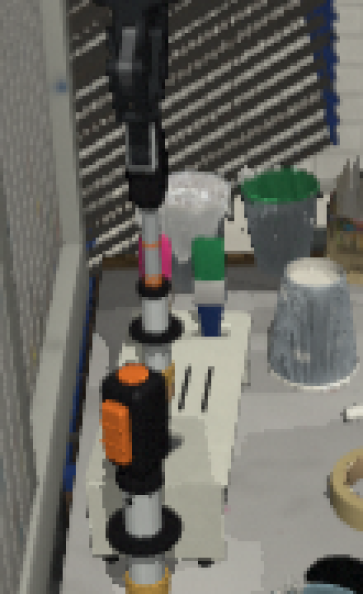

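The crop shows the handle held at px (147,185), the inner tube with a single band at (151,245) and the double one at (153,283), and the collar at (157,328). By the network the tip is at z≈121, well above the plate at 85. Still and upright, so I'm handing in.

```bash
python3 -c "
from bench import job
print(job.hand_in())"
```

```text
the job is handed in; nothing more can be done
None
```

I handed the job in at about 18.5 s: the cup stands mouth down on the table clear of the rack, and the brush, pulled out to its second stop, is held upright and still with its bristles about 35 mm above the rack plate.

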